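# Pull-test two card clips on the car-trim bench

### The arm

A 6-joint arm with a two-finger parallel gripper is mounted at the origin on the work surface. World frame = base frame: x ahead of the robot, y to its left, z up, the work surface at z = 0. Lengths are in m, angles in degrees, forces in N, time in s.
With the tool pointing down it reaches from about 0.35 to 0.875 m from the base axis. Payload 4.2 kg.
Tool frame: the origin (TCP) lies midway between the tips of the shut fingers; the grasp point (between the pads) lies 19 mm behind it; y points along the fingers, z is the direction in which the jaws open and shut, and the axes are right-handed (so a half turn about y gives the same grasp; the last joint's range is limited). The gripper opens to 87 mm and grips with 3 to 60 N. Pads are 19 mm wide; open, the fingers measure 117 mm over their backs; the gripper's body (75 mm by 190 mm) begins 51 mm behind the grasp point.
Start: joints at [-50.558, 22.042, 0.453, 0, -68.411, -14.817], TCP at [0.26, -0.568, 0.223] pointing down, gripper open.
Joint ranges: [-179.83, 179.83], [-69.29, 118.12], [-61.27, 80.66], [-181.25, 117.63], [-171.15, -9.14], [-177.46, 177.46]. Speed limits (degrees/s): [159.86, 159.86, 180, 180, 180, 180].

### API

Orientations are given as [roll, pitch, yaw] about the fixed x, y, z axes, in that order (R = Rz(yaw) Ry(pitch) Rx(roll)).
In Python, from workcell import env gives the robot as it stands. The module is installed in compiled form; this text tells all that it offers. Calls block until the motion is done:
- env.goto(position, orientation): joint-space move of the TCP to a pose.
- env.move_straight(position, rotation=None, rate=0.15, force_limit=None): straight line of the TCP; rotation=None keeps the orientation; rate is the mean speed in m/s. With force_limit (N) it stops when the force on the tool has changed by that much, and returns True; else False.
- env.set_joints(angles): joint-space move.
- env.gripper_to(opening, grasp_force=None): opening from 0.0 (shut) to 1.0 (fully open); grasp_force is the grip in N (None keeps the last); returns when the fingers have stopped.
- env.dwell(seconds).
- env.inverse_kinematics(position, orientation): joint angles nearest the present ones, or None.
- env.read_state(): the state.
- env.grab_frame(name): name is "scene" or "top" or "wrist"; returns a dict with "image" (400x640x3 uint8, blue, green, red), "fx", "fy", "cx", "cy" (pixels), "position" and "orientation" of the camera in the world. Camera axes: x right, y up, looking along -z (the intrinsics and any distortion apply to the point x, -y, -z); pixel columns grow to the right and rows downward; lengths in m; the calibration is good to about 2 mm. A picture is of the moment at which its call begins. There is no depth.
A pose or a line that the arm cannot do raises env.Unreachable and nothing moves.
- env.close_job(): hands the job in, once; it reports no verdict.
Trained networks look in a picture, given as the dict that the camera call returned (one of the last four; its "shot" number tells which), for a name from the list of things; names that differ only in an ending like _2 or _b are one class to them, and where a whole thing is asked for, a point or a joint stands for the part that bears it (a point fixed in the world has none). Each returns a list of dicts, best first, with "score" (0 to 1); they miss things now and then, are a little off and sometimes report something else, mostly with a low value. They report only what shows in the picture. A call takes as long as a camera call. They do not tell look-alikes from the thing itself.
- env.search_frame(picture, thing): "xyz" ([x, y, z] in m, in world coordinates, good to about 4 mm: the middle of the surface that is visible of it).
- env.trace(picture, thing): "mask" (400x640 bool, what is visible of it).
The state is a dict: "clock": time; "joint_positions": joint angles; "qvel": joint speeds; "joint_torque": joint torques, N m; "position": TCP position; "tool_rot": TCP orientation; "force": force on the tool from outside, world axes, zero at the start; "wrist_torque": the same for the moment, N m; "opening": opening from 0.0 (shut) to 1.0 (fully open).
Only numpy, scipy, OpenCV 4.12 (cv2) and the standard library are available. Lean on these libraries where they do the work, as an engineer would, in place of code of your own. Each camera call takes 0.05 s, during which the arm holds its last target. There are 200 camera calls.

### The job

Of the two clip stands that hold a white test card, one clip has gone weak: find out which by lifting each card straight up by its grip bar. If the clip hangs on and its stand comes up too, it is sound: put it, with the card still in it, standing in the low metal tray. If the card slides out, the clip is weak: put that card, grip up, into the small black card box, and leave the weak stand standing where it is.

Things in the scene. Friction and masses are not known exactly. Their poses are not given: they have to be found in the camera images.
- clip_a: Stand A, loose, 0.3 kg: round foot 64 mm wide, 12 thick; post; two spring jaws 36 wide (x), z 48 to 76, closing along y on card A; thumb tabs out to y +-22. Origin: centre of foot's underside, z up; card in its x-z plane. Looks like the other. A sound clip holds its card with over 10 N and comes up with it; a weak one lets it slide out under about 1 N and stays on the bench. Either may be weak.
- clip_b: Stand B, loose, 0.3 kg: round foot 64 mm wide, 12 thick; post; two spring jaws 36 wide (x), z 48 to 76, closing along y on card B; thumb tabs out to y +-22. Origin: centre of foot's underside, z up; card in its x-z plane. Looks like the other. A sound clip holds its card with over 10 N and comes up with it; a weak one lets it slide out under about 1 N and stays on the bench. Either may be weak.
- card_a: White stiff card that starts upright in stand A, loose, 30 g, 89 mm tall: blade 44 wide (x), 4 thick (y), 65 tall, under a grip bar 44 (x) by 12 (y), z 65 to 89. Origin: centre of the lower edge, z up; it starts 48 mm above the stand's origin (grip bar 113 to 137 mm above the bench), lower 28 mm in the jaws.
- card_b: White stiff card that starts upright in stand B, loose, 30 g, 89 mm tall: blade 44 wide (x), 4 thick (y), 65 tall, under a grip bar 44 (x) by 12 (y), z 65 to 89. Origin: centre of the lower edge, z up; it starts 48 mm above the stand's origin (grip bar 113 to 137 mm above the bench), lower 28 mm in the jaws.
- tray_in (a point): Centre of the inner floor of the low square aluminium tray, 5 mm above the bench. Tray 130 mm square outside, walls 5 mm thick, rim 18 mm above the bench, fixed. Axes along its sides, z up.
- box_in (a point): Centre of the inner floor of the small open black card box, 5 mm above the bench. Box 86 mm (x) by 52 mm (y) outside, walls 5 mm (inside 76 by 42 mm), rim 50 mm above the bench, fixed. A card stands or leans in it with its 44 mm width along the box's x; its grip bar stays above the rim.
Not all that is in view belongs to the job. What is shaped like the card_b but blue or pink is not meant.

How it is judged:
By the outcome, as a careful person would: the job done as asked, in the order asked, and still so for the second after the job is handed in, with the robot touching nothing.
It also fails if it takes over 59 s, if anything falls off the work surface, if the arm or the gripper's body presses on something with over 40 N, if the wrist force passes 120 N, or if a joint passes its speed limit or range.

## Working session

There is one attempt and no reset: what is moved stays moved. The work goes in short steps, each a Python script; the robot and the scene stay as the last script left them, time stands still between calls to the robot, and variables do not carry over. Pictures are saved under pics/ and viewed, about 8 in all and at most 12, crops included, and the job is handed in when it is done.

```bash
mkdir -p pics; python3 - <<'E'
from workcell import env
import cv2,numpy as np
s=env.read_state();print(s['clock'],s['position'],s['tool_rot'],s['opening'])
for n in("scene","top"):
    p=env.grab_frame(n);cv2.imwrite(f"pics/{n}0.png",p["image"])
    print(n,p["fx"],p["fy"],p["cx"],p["cy"],p["position"],p["orientation"],[k for k in p])
    for t in("clip_a","card_a","tray_in","box_in"):
        for d in env.search_frame(p,t): print(t,np.round(d["xyz"],3),round(d["score"],2))
E
```

```text
0.0 [ 0.26016741 -0.5675988   0.22142338] [-8.98716144e+01  6.25413048e-03  2.46143028e+01] 1.0012425430116272
scene 405.0351396836542 405.0351396836542 317.914277854415 195.06301221103783 [0.86663935 0.41053975 0.67947969] [ 39.56418508   0.98257998 138.98772166] ['image', 'fx', 'fy', 'cx', 'cy', 'position', 'orientation', 'shot']
clip_a [0.458 0.114 0.014] 0.88
clip_a [ 0.577 -0.097  0.017] 0.72
card_a [0.56  0.143 0.056] 0.97
card_a [ 0.567 -0.102  0.11 ] 0.92
card_a [0.554 0.07  0.073] 0.72
card_a [0.454 0.109 0.113] 0.7
card_a [0.632 0.098 0.06 ] 0.57
tray_in [ 0.454 -0.31   0.005] 0.71
box_in [0.461 0.26  0.026] 0.94
top 381.0832437943433 381.0832437943433 313.23993244297634 195.9658585786088 [0.48606793 0.02340797 0.81565792] [  3.42932559  -2.43513551 -89.43308483] ['image', 'fx', 'fy', 'cx', 'cy', 'position', 'orientation', 'shot']
clip_a [ 0.563 -0.096  0.015] 0.76
clip_a [0.452 0.095 0.012] 0.7
clip_a [0.452 0.106 0.135] 0.61
card_a [ 0.565 -0.104  0.13 ] 0.75
card_a [0.45  0.101 0.135] 0.71
card_a [0.627 0.099 0.085] 0.69
card_a [0.548 0.072 0.088] 0.68
card_a [0.554 0.14  0.09 ] 0.6
tray_in [ 0.455 -0.312  0.005] 0.61
box_in [0.465 0.27  0.017] 0.85
```

View pics/scene0.png

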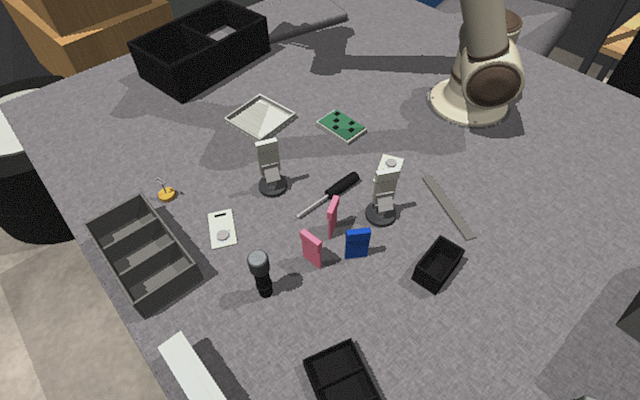

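View pics/top0.png

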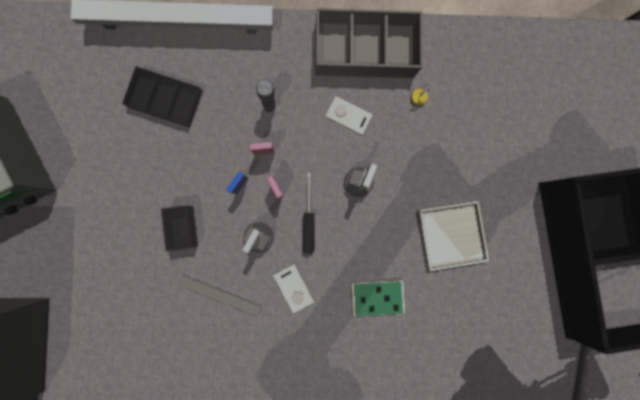

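The scene view shows two stands holding white cards, at scene pixels (270,165) and (385,190), or (370,178) and (252,240) in top. The pink and blue cards at (333,217), (312,248) and (357,243) are the look-alikes. The tray is at top (453,236) and the card box at top (180,228); the 3-cell boxes are something else. Next I'll measure the yaws.

```bash
cat > h.py <<'E'
from workcell import env
import cv2,numpy as np
from scipy.spatial.transform import Rotation as R
def ray(p,uv,z):
    uv=np.atleast_2d(uv).astype(float)
    d=np.c_[(uv[:,0]-p["cx"])/p["fx"],-(uv[:,1]-p["cy"])/p["fy"],-np.ones(len(uv))]
    d=d@R.from_euler("xyz",p["orientation"],degrees=True).as_matrix().T
    c=np.array(p["position"]);return (c+d*((z-c[2])/d[:,2])[:,None])[:,:2]
def proj(p,X):
    q=(np.atleast_2d(X)-p["position"])@R.from_euler("xyz",p["orientation"],degrees=True).as_matrix()
    return np.c_[p["cx"]-p["fx"]*q[:,0]/q[:,2],p["cy"]+p["fy"]*q[:,1]/q[:,2]]
def rect(p,mask,z):
    n,l,st,_=cv2.connectedComponentsWithStats(mask.astype(np.uint8));m=l==1+np.argmax(st[1:,4])
    v,u=np.nonzero(m);P=ray(p,np.c_[u,v],z)
    (c,s,a)=cv2.minAreaRect((P*1000).astype(np.float32))
    if s[0]<s[1]: s=s[::-1];a+=90
    return np.round(c,1),np.round(s,1),round((a+90)%180-90,1)   # mm, long side yaw
E
python3 - <<'E'
from h import *
p=env.grab_frame("top")
for t,z in(("card_a",.137),("tray_in",.018),("box_in",.05),("clip_a",.012)):
    for d in env.trace(p,t): print(t,round(d["score"],2),d["mask"].sum(),rect(p,d["mask"],z))
im=p["image"]
g=cv2.resize(im[130:290,150:500],None,fx=2.2,fy=2.2,interpolation=cv2.INTER_CUBIC);cv2.imwrite("pics/t1.png",g)
E
```

```text
card_a 0.78 246 (array([548.6, 130.3]), array([39.7, 20.6]), -33.1)
card_a 0.77 280 (array([611.9,  88.4]), array([44.5, 21.7]), -88.9)
card_a 0.65 205 (array([ 564.6, -104.7]), array([49.4, 14.7]), -21.6)
card_a 0.46 175 (array([449.6, 103.6]), array([45.2, 13.4]), -25.6)
card_a 0.44 147 (array([544.3,  63.6]), array([42.5, 11.7]), 30.4)
tray_in 0.94 3775 (array([ 455.3, -307. ]), array([134.9, 129.3]), -80.5)
box_in 0.77 1418 (array([468.8, 255.7]), array([85.9, 65.8]), 9.9)
clip_a 0.69 530 (array([449.9, 102.5]), array([61.6, 58.8]), 39.5)
clip_a 0.59 541 (array([ 567.8, -106.5]), array([62.3, 59.9]), -89.3)
```

View pics/t1.png

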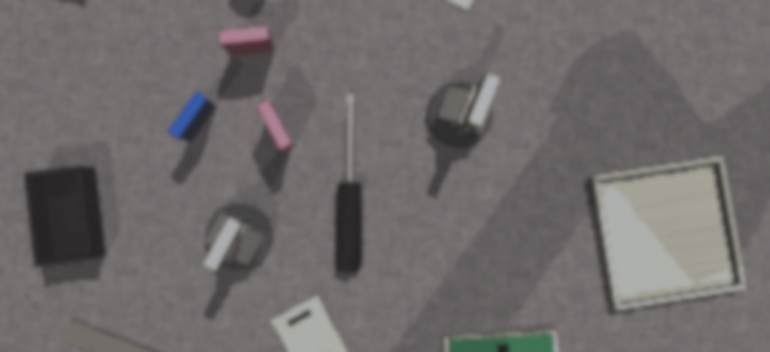

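The crop confirms the two white upright cards in round-foot stands, at crop (485,100) and (222,243), both with yaw around -23°. The box is at crop (66,215) and the tray at (668,232). I'll start with the stand near the tray and take a closer look through the wrist camera.

```bash
python3 - <<'E'
from h import *
env.goto([.565,-.105,.24],[-90,0,-22])
s=env.read_state();print(s['clock'],s['position'],np.round(s['joint_positions'],1),s['force'])
p=env.grab_frame("wrist");cv2.imwrite("pics/w1.png",p["image"]);print(p["position"],p["orientation"])
for d in env.trace(p,"card_a"): print(round(d["score"],2),d["mask"].sum(),rect(p,d["mask"],.137))
E
```

```text
2.75 [ 0.56487301 -0.10555708  0.23996842] [   5.6   16.5   -5.2    0.   -68.3 -117.6] [0.42992723 0.11002244 0.5655971 ]
[ 0.49686471 -0.07912975  0.40115297] [-15.50868776   0.08279542  67.93243409]
0.85 2368 (array([539.6,  88.9]), array([55.3, 36.7]), 71.3)
0.81 1481 (array([596. ,  52.3]), array([67.5, 27.4]), 61.2)
0.8 602 (array([ 559.9, -106.2]), array([54. , 12.2]), -21.8)
0.78 412 (array([465.8,  68.1]), array([40. , 12.6]), -82.8)
0.77 1345 (array([536.1,  32.5]), array([54.2, 25.6]), 30.5)
```

View pics/w1.png

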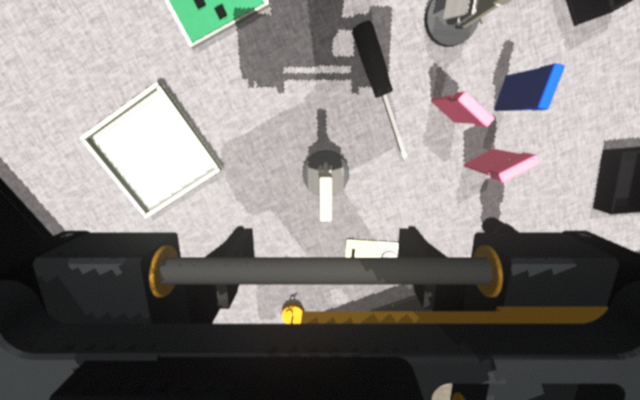

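In the wrist view the card bar at (325,200) is centred between the fingers (230 and 420) and aligned with them. After removing the visible end face, its centre is about (0.565,-0.1065), which agrees with the top camera. Next: grasp it, lift, and read the force.

```bash
python3 - <<'E'
from h import *
x,y=.5647,-.1065
env.goto([x,y,.16],[-90,0,-22])
print(env.move_straight([x,y,.106],rate=.1,force_limit=8))
env.gripper_to(.3,30);env.gripper_to(0,30);s=env.read_state();print(s['clock'],s['opening']*87,s['position'],s['force'])
env.move_straight([x,y,.106+.05],rate=.05);env.dwell(.3);s=env.read_state();print(s['clock'],s['opening']*87,s['position'],s['force'],s['wrist_torque'])
p=env.grab_frame("scene");q=env.grab_frame("wrist")
cv2.imwrite("pics/l1.png",np.hstack([cv2.resize(p["image"][90:220,180:340],None,fx=2.4,fy=2.4),cv2.resize(q["image"],None,fx=.6,fy=.6)[:,:].copy() if 0 else cv2.resize(q["image"][50:260,150:430],(400,312))]))
E
```

```text
False
5.5833 11.645021724217028 [ 0.56484606 -0.10631283  0.10599456] [0.10521585 1.52372739 0.24581004]
7.0333 11.958622489876099 [ 0.56461139 -0.10651708  0.15577046] [0.12219024 1.28131238 1.28596571] [-0.02809116 -0.02872498 -0.03399521]
```

View pics/l1.png

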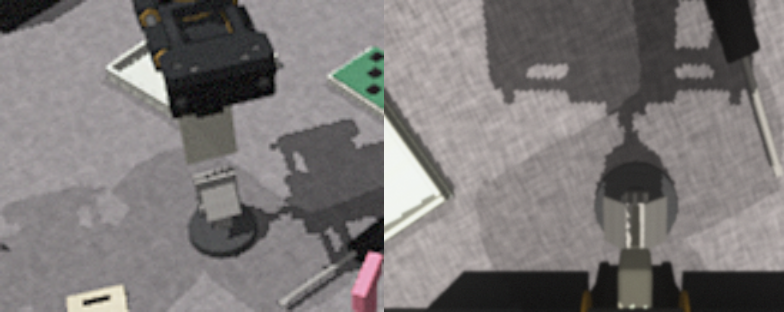

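This card slid out: the stand stays on the bench and the wrist force barely changed, so the clip is weak. I'll carry the card over to the box and look at the box again from there.

```bash
python3 - <<'E'
from h import *
env.move_straight([.5647,-.1065,.23],rate=.2)
env.goto([.469,.262,.23],[-90,0,7])
s=env.read_state();print(s['clock'],s['opening']*87,s['position'],np.round(s['joint_positions'],1))
p=env.grab_frame("wrist")
for d in env.trace(p,"box_in"): print(round(d["score"],2),d["mask"].sum(),rect(p,d["mask"],.05))
im=p["image"].copy()
for yaw,col in((6,(0,255,0)),):
    c,sn=np.cos(np.radians(yaw)),np.sin(np.radians(yaw))
    P=[[.469+c*a-sn*b,.262+sn*a+c*b,.05] for a,b in((.043,.026),(-.043,.026),(-.043,-.026),(.043,-.026))]
    cv2.polylines(im,[proj(p,P).astype(np.int32)],True,col,1)
cv2.imwrite("pics/b1.png",im); 
t=env.grab_frame("top");cv2.imwrite("pics/b1t.png",t["image"])
E
```

```text
9.0667 11.810569297480033 [0.46928378 0.26127243 0.22974549] [  46.4   13.2  -11.2    0.   -65.6 -129.5]
0.95 3076 (array([463.8, 260.9]), array([89.5, 52.1]), 8.1)
```

View pics/b1.png

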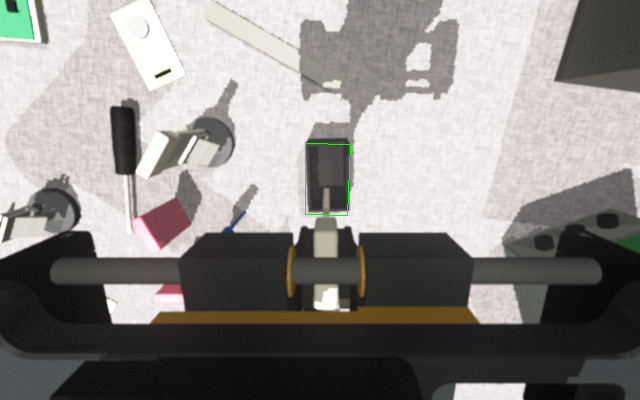

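The predicted rim outline matches the box at (327,178), and the blade is over its opening. Lowering the card now.

```bash
python3 - <<'E'
from h import *
x,y=.468,.2615
env.goto([x,y,.14],[-90,0,7.5])
print(env.move_straight([x,y,.066],rate=.07,force_limit=5)); s=env.read_state();print(s['position'],s['force'])
env.gripper_to(.35);print(env.read_state()['opening'])
env.move_straight([x,y,.17],rate=.15)
s=env.read_state();print(s['clock'])
# view stand 2
env.goto([.45,.103,.24],[-90,0,-25])
print(env.read_state()['clock'],np.round(env.read_state()['joint_positions'],1))
p=env.grab_frame("scene");q=env.grab_frame("wrist")
env.gripper_to(1.0)
for d in env.trace(q,"card_a"): print(round(d["score"],2),d["mask"].sum(),rect(q,d["mask"],.137))
cv2.imwrite("pics/b2.png",np.hstack([cv2.resize(p["image"][130:300,330:490],(376,400)),cv2.resize(q["image"][:300,100:418],(424,400))]))
E
```

```text
False
[0.46832237 0.26180683 0.06647741] [ 0.13681492 -0.18512732 -1.00492999]
0.3527768042791056
12.375
13.1083 [  33.2    5.2  -19.7   -0.   -65.2 -148.1]
0.91 395 (array([506.9, 142.3]), array([42.9, 19.6]), -32.8)
0.73 1323 (array([450.6, 230.9]), array([52.2, 28.1]), 7.9)
0.67 488 (array([494.3,  87.3]), array([27.7, 25.4]), 65.1)
0.6 621 (array([440.7, 107.4]), array([52.3, 12.2]), -25.2)
```

View pics/b2.png

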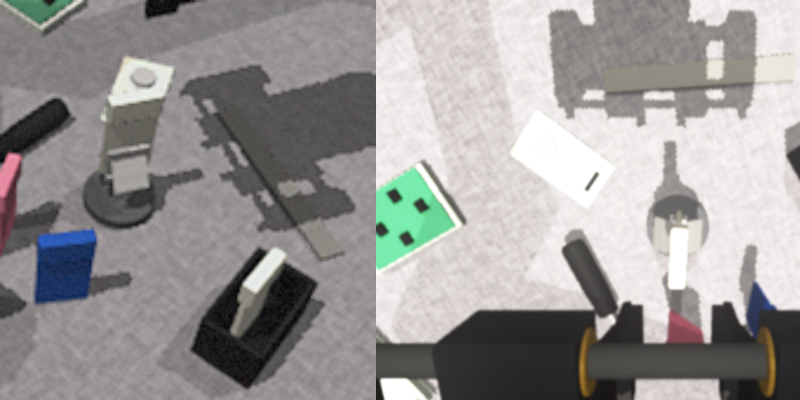

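The card stands upright, grip up, in the box, and the second card is lined up with the fingers. Now I'll test the second one.

```bash
python3 - <<'E'
from h import *
x,y=.4475,.1042
env.goto([x,y,.16],[-90,0,-25])
print(env.move_straight([x,y,.106],rate=.1,force_limit=8))
env.gripper_to(.3,40);env.gripper_to(0,40);s=env.read_state();print(s['clock'],s['opening']*87,s['position'],s['force'])
env.move_straight([x,y,.106+.05],rate=.05);env.dwell(.3);s=env.read_state();print(s['clock'],s['opening']*87,s['position'],s['force'],s['wrist_torque'])
p=env.grab_frame("scene");q=env.grab_frame("wrist")
cv2.imwrite("pics/l2.png",np.hstack([cv2.resize(p["image"][100:260,300:490],(400,337)),cv2.resize(q["image"][50:300,150:430],(377,337))]))
E
```

```text
False
17.1333 11.895731206367486 [0.4474637  0.10429627 0.10600263] [-0.68743161  0.48232458 -0.01671717]
18.5833 11.634807841866039 [0.44744446 0.10416059 0.15582795] [ 0.52850703 -0.61855935 -2.8467771 ] [-0.06196128 -0.02440198  0.03025537]
```

View pics/l2.png

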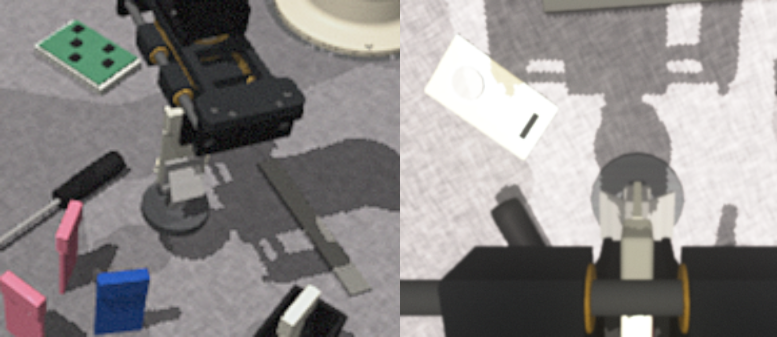

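It's sound: the stand came up with the card and the force changed by about -2.8 N, with the shadow detached from the foot. Now to the tray.

```bash
python3 - <<'E'
from h import *
env.move_straight([.4475,.1042,.23],rate=.12)
x,y=.455,-.310
env.move_straight([x,y,.23],rate=.15)
s=env.read_state();print(s['clock'],s['opening']*87,s['position'],s['force'])
env.move_straight([x,y,.135],rate=.1)
print(env.move_straight([x,y,.1095],rate=.025,force_limit=4));s=env.read_state();print(s['position'],s['force'])
env.gripper_to(.35);env.dwell(.2)
env.move_straight([x,y,.19],rate=.1)
env.goto([.40,-.15,.33],[-90,0,-25])
print(env.read_state()['clock'])
p=env.grab_frame("scene");t=env.grab_frame("top")
for d in env.search_frame(t,"clip_a"): print(np.round(d["xyz"],3),round(d["score"],2))
cv2.imwrite("pics/f.png",np.hstack([cv2.resize(p["image"][80:300,200:480],(420,330)),cv2.resize(t["image"][120:290,150:500],(380,330))]))
E
```

```text
22.3583 11.539932566635265 [ 0.45507368 -0.30962806  0.2300896 ] [-1.02429918 -1.017282   -3.60075873]
True
[ 0.45478141 -0.30969801  0.11094708] [-0.41600086  2.08842192  4.99665677]
27.0417
[ 0.564 -0.096  0.046] 0.85
[ 0.459 -0.298  0.018] 0.68
```

View pics/f.png

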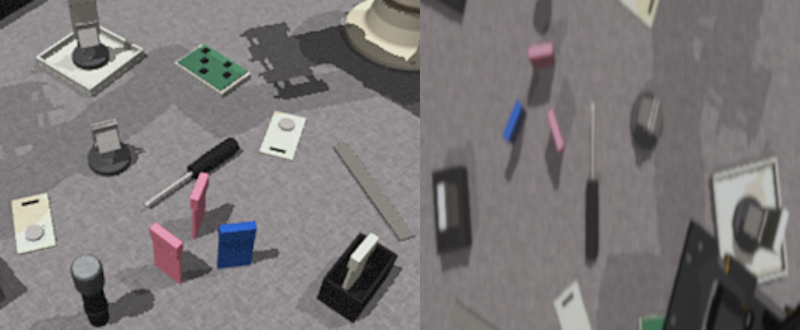

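The stand is upright in the tray with its card in it, the weak stand is standing where it was, and the other card is upright in the box. Nothing is touching the robot.

```bash
python3 -c "
from workcell import env
env.dwell(.3);print(env.read_state()['force'],env.read_state()['clock']);print(env.close_job())"
```

```text
[ 0.4809678  -0.76198704 -0.41363684] 27.4917
the job is handed in; nothing more can be done
None
```

I tested both clips, sorted both cards as asked, and handed the job in at 27.5 s; it gave no verdict.

- **Weak clip:** the stand at about (0.57, -0.11), nearer the tray. Its card slid out with only about a 1 N change in wrist force. I put that card grip up in the small black card box and left the stand standing where it was.
- **Sound clip:** the stand at about (0.45, 0.10), nearer the box. It came up with its card, a load of about 2.8 N. I stood it in the tray with the card still in it.
- **Which is A or B:** I couldn't tell, since the two look alike; the positions above identify them.

**Last checks:** the final scene and top pictures show all three where they belong and upright, with the gripper clear. The trained network put the tray stand about 12 mm from where I released it, still inside the tray, and I did not follow that up. No check failed.

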